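# Push the slide box home into the locating corner

### The job

Push the blue slide box along the bench into the metal corner stop, until it sits flush against both fences inside the yellow tape. Touch it with the gripper's fingers only; it must stay flat on the bench and never be lifted or tipped. Leave the bottle, the beaker and the dish where they stand, and finish clear of everything.

Things in the scene. Friction and masses are not known exactly. Their poses are not given: they have to be found in the camera images.
- slide_box: Loose, closed blue plastic box for microscope slides, white card on its lid, white tab on its -x side. 90 mm along its x, 112 mm along its y, 34 mm high; 0.17 to 0.35 kg, slides under 5 N. Origin at the centre of its underside, z up. It starts turned at most 25 degrees from the stop's axes and 30 to 90 mm (stop's x) and 90 to 170 mm (stop's y) short of home.
- stop: Fixed L of two aluminium fences, 20 mm high, 12 mm thick. Origin at the inner corner at bench level, z up. Inner face of the long fence: plane x = 0, from y = -110 mm to the corner; of the short fence: plane y = 0, from x = -90 mm to the corner. Home for the box: centre at x = -45, y = -56 mm in this frame, its x along the stop's x. Flat yellow tape marks the two open sides.
- bottle: Bystander: upright amber bottle, 58 mm diameter, 120 mm high, on the outer (+y) side of the short fence. Origin at the centre of its underside. Leave alone.
- beaker: Bystander: clear open beaker, 62 mm diameter, 75 mm high, beyond the long fence's line (+x of the stop), to the right. Origin at the centre of its underside. Leave alone.
- dish: Bystander: flat white round covered dish, 90 mm diameter, 16 mm high, behind the corner. Origin at the centre of its underside. Leave alone.
Not all that is in view belongs to the job. Of the things like the slide_box, leave any that is brown or orange; of the rest the larger one is meant.

How it is judged:
At the end, for the whole second after the job is handed in: The box lies flat and still on the bench, flush against both fences: its centre within 3 mm of home along each of the stop's axes and its sides parallel to the fences within 0.035 rad (2 degrees); bottle, beaker and dish within 15 mm of where they stood (x of slide_box in the frame of stop between -0.048 and -0.042 m and y of slide_box in the frame of stop between -0.059 and -0.053 m and angle between the x axis of slide_box and the x axis of stop, either way round below 0.035 rad and height (world z) of slide_box below 0.004 m and angle between slide_box's own z axis and vertical below 0.03 rad and linear speed of slide_box below 0.01 m/s and distance of each of bottle, beaker, dish from where it was at the start of the episode below 0.015 m); the robot touches nothing.
It fails at once if the box was pushed with the arm or the gripper's body instead of the fingers (contact force between the arm and slide_box above 1 N).
It fails at once if the box was lifted or tipped (height (world z) of slide_box above 0.008 m or angle between slide_box's own z axis and vertical above 0.12 rad).
It fails at once if a bystander (bottle, beaker or dish) was shifted by more than 15 mm (distance of any of bottle, beaker, dish from where it was at the start of the episode above 0.015 m).
It also fails if it takes over 59 s, if anything falls off the work surface, if the arm or the gripper's body presses on something with over 40 N, if the wrist force passes 120 N, or if a joint passes its speed limit or range.

### The arm

A 7-joint arm with a two-finger parallel gripper is mounted at the origin on the work surface. World frame = base frame: x ahead of the robot, y to its left, z up, the work surface at z = 0. Lengths are in m, angles in rad, forces in N, time in s.
With the tool pointing down it reaches from about 0.4 to 0.85 m from the base axis. Payload 10.4 kg.
Tool frame: the origin (TCP) lies midway between the tips of the shut fingers; the grasp point (between the pads) lies 19 mm behind it; z points along the fingers, y is the line along which they close (so a half turn about z gives the same grasp; the last joint's range is limited). The gripper opens to 85 mm and grips with 20 to 120 N. Pads are 22 mm wide; open, the fingers measure 114 mm over their backs; the gripper's body (76 mm by 85 mm) begins 54 mm behind the grasp point. The pads swing forward as they close: fully open they stand 13 mm farther back than shut.
Start: joints at [-0.023, 0.332, -0.065, 1.46, 0.022, 1.35, -0.088], TCP at [0.625, 0, 0.231] pointing down, gripper open.
Joint ranges: [-2.6, 2.6], [-0.5, 2.12], [-1.47, 1.34], [0.16, 2.42], [-1.27, 4.41], [0.06, 2.06], [-2.6, 2.6]. Speed limits (rad/s): [2.22, 2.22, 2.79, 2.79, 3.14, 3.14, 3.14].

### API

Orientations are given as a unit quaternion [x, y, z, w].
In Python, from workcell import get_obs, camera, camera_params, hand_in gives the robot as it stands.
- The arm moves only by the tool carry_out, never from a script. Its argument "commands" is a list that holds one entry, the list of rows, each a list of 6 numbers: the shift along the tool's x, y, z in units of 40 mm (1.0 is 40 mm), then the turn, a rotation vector about the tool's x, y, z in units of 6 degrees (1.0 is 6 degrees). In form: [[[x, y, z, ax, ay, az], ...]]. A call has 1 to 20 rows; each row shifts and turns the commanded pose from where the row before left it, along the tool's axes as they then stand; what a row does not reach is not made up. A row lasts 1/12 s, in which the tool goes at most 41.7 mm and 7.16 degrees, less where a joint would pass 70% of its speed; a pose out of reach is approached as far as the arm can. A call is refused whole if a number of a shift passes 1 or a number of a turn 1, either way. A call with a gripper value outside its range is refused whole. "hand" is the closure, from -1 (fully open) to 1 (shut), set as the call begins (left out, the last holds). The fingers move at their own pace and stop on an object; "force" is the grip in N (left out, the last holds). Time passes only in rows, so rows that do not move let the fingers close. It gives the time, the measured TCP pose, the force, the opening and the grip force at its end, in the units of the state.
- get_obs(): the state, without advancing time (a new reading comes with each control period).
- camera(name): name is "scene" or "side" or "wrist"; returns the picture (420x560x3 uint8, red, green, blue); there is no depth.
- camera_params(name): a dict with "mtx" (3x3 intrinsics, pixels), "k1" (the pictures are not rectified: a ray, as slopes to the right and down, at radius r is drawn at 1 + k1 r^2 times it, then the intrinsics apply), "R" (3x3) and "t" (3): a world point X has camera coordinates R X + t. Camera axes: x right, y down, z forward; pixel columns grow to the right and rows downward; lengths in m; the calibration is good to about 2 mm. A picture is of the moment at which its call begins: read the wrist's pose just before it. camera_params takes no time and is no camera call; for the wrist camera it gives the pose at the moment of the call.
- hand_in(): hands the job in; it is judged then, once.
The state is a dict: "clock": time; "joint_pos": joint angles; "joint_velocities": joint speeds; "tau": joint torques, N m; "position": TCP position; "ee_rot": TCP orientation; "ft_force": force on the tool from outside, world axes, zero at the start; "torque": the same for the moment, N m; "grip_width": opening from 0.0 (shut) to 1.0 (fully open); "grasp_force": force on a finger pad.
Only numpy, scipy, OpenCV 4.12 (cv2) and the standard library are available. Lean on these libraries where they do the work, as an engineer would, in place of code of your own. Each camera call takes 0.05 s, during which the arm holds its last target. There are 200 camera calls.

## Working session

There is one attempt and no reset: what is moved stays moved. The work goes in short steps, Python scripts to look and compute and a tool call to move; the robot and the scene stay as the last step left them, time stands still between calls to the robot, and variables do not carry over. Pictures are saved under pics/ and viewed, at most 10 in all, crops included, and the job is handed in when it is done.

Besides the shell and the picture viewer there is one more tool, called after "Emit:" in YAML: its name, and indented under it one key for each argument. carry_out: Moves the arm, as the interface text tells. Its arguments: {"type":"object","properties":{"commands":{"type":"array"},"hand":{"type":"number"},"force":{"type":"number"}},"required":["commands"]}

```bash
ls; mkdir -p pics
python3 - <<'E'
from workcell import *
import cv2,numpy as np
o=get_obs();print(o)
ims=[]
for n in("scene","side"):
    p=camera_params(n);print(n,p)
    im=camera(n)[:,:,::-1];cv2.imwrite(f"pics/{n}0.png",im)
E
```

```text
pics
{'clock': 0.0, 'joint_pos': array([-0.02263967,  0.33286732, -0.06471382,  1.46093757,  0.02165845,
        1.34991411, -0.08847789]), 'joint_velocities': array([-0.00116501,  0.00011166,  0.00029112,  0.0013208 ,  0.00049851,
        0.00150378, -0.00099037]), 'tau': array([ 4.98105128e-04, -6.25449800e+01,  4.97091911e-02, -3.91610491e+01,
        1.63588714e-02,  9.83294769e-03, -6.01235030e-06]), 'position': array([6.24622455e-01, 7.75387569e-06, 2.30520625e-01]), 'ee_rot': array([ 7.07068204e-01,  7.07144995e-01, -5.45795922e-04, -4.61347446e-04]), 'ft_force': array([-0.1373966 , -0.06024593, -0.14885342]), 'torque': array([ 0.0018193 , -0.05176408,  0.03842054]), 'grasp_force': 0.0, 'grip_width': 1.001741321050459}
scene {'mtx': array([[534.39579678,   0.        , 278.22670514],
       [  0.        , 534.39579678, 219.69848245],
       [  0.        ,   0.        ,   1.        ]]), 'k1': -0.19804571710470584, 'R': array([[-0.36488892,  0.93091923, -0.01566752],
       [ 0.62497994,  0.2324286 , -0.74523622],
       [-0.69011315, -0.28172032, -0.66661646]]), 't': array([ 0.21032542, -0.34115725,  1.61334582])}
side {'mtx': array([[444.93816435,   0.        , 281.41355133],
       [  0.        , 444.93816435, 210.09474248],
       [  0.        ,   0.        ,   1.        ]]), 'k1': -0.04980398670418139, 'R': array([[ 0.86183603, -0.50703349,  0.0124779 ],
       [-0.37648025, -0.65602469, -0.65413624],
       [ 0.33985479,  0.5590605 , -0.75627381]]), 't': array([-0.54587932,  0.25832286,  0.67607432])}
```

View pics/scene0.png

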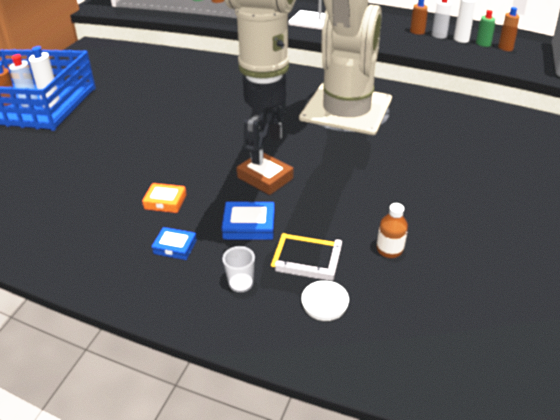

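View pics/side0.png

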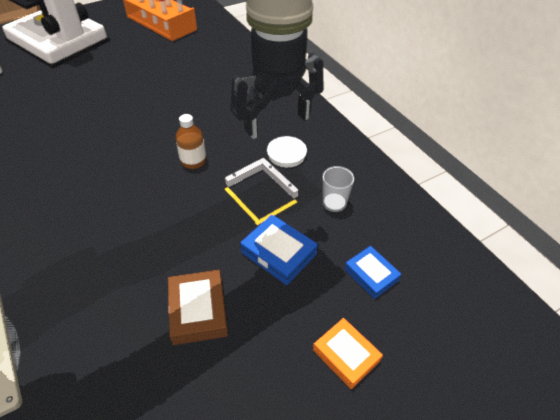

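Candidates: large blue at scene (249,220)/side (279,248), small blue at scene (174,243)/side (373,271), plus brown (265,172) and orange (164,197) boxes, which are excluded. The large blue one is meant. I'll confirm it in an enlarged crop, which also serves for picking corners.

Run:
```python
import cv2,numpy as np
a=cv2.imread("pics/scene0.png")[190:290,210:350];b=cv2.imread("pics/side0.png")[150:290,215:325]
a=cv2.resize(a,None,fx=4,fy=4,interpolation=cv2.INTER_CUBIC)
b=cv2.resize(b,None,fx=4,fy=4,interpolation=cv2.INTER_CUBIC)
cv2.imwrite("pics/ca.png",a);cv2.imwrite("pics/cb.png",b)
```

```text
(no output)
```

View pics/ca.png

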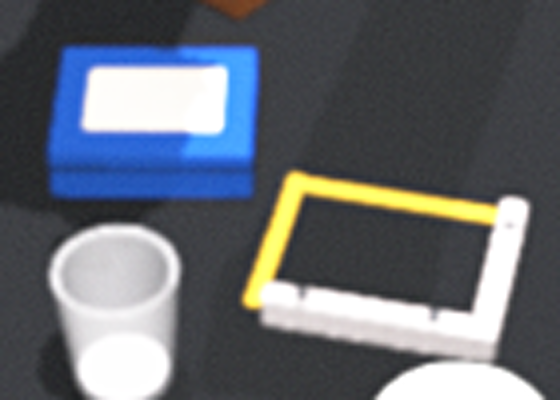

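View pics/cb.png

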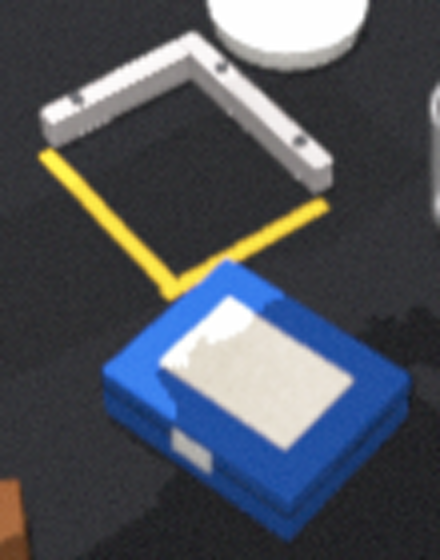

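Confirmed: it is the large blue box with a card on the lid. In the side crop the lid corners are at (228,262), (410,380), (288,510), (104,372) and the white tab is on the lower-left side at (193,450). The fences' inner corner is near (190,52).

```bash
cat > h.py <<'E'
from workcell import *
import cv2,numpy as np
def cast(n,px,z,p=None):
    p=p or camera_params(n)
    u=cv2.undistortPoints(np.array(px,float).reshape(-1,1,2),p["mtx"],np.array([p["k1"],0,0,0]))[:,0]
    d=np.c_[u,np.ones(len(u))]@p["R"]; c=-p["R"].T@p["t"]
    return (c+d*((z-c[2])/d[:,2])[:,None])[:,:2]
E
python3 - <<'E'
from h import *
np.set_printoptions(precision=4,suppress=True)
S=lambda l:np.array(l)/4+[215-.375,150-.375]
C=lambda l:np.array(l)/4+[210-.375,190-.375]
for n,px in(("side",S([(228,260),(410,380),(288,510),(104,370)])),("scene",C([(253,165),(48,163),(63,46),(259,46)]))):
    q=cast(n,px,.034);print(n,"box",q.tolist(),q.mean(0),[np.linalg.norm(q[i]-q[i-1]) for i in range(4)])
    (c,wh,a)=cv2.minAreaRect((q*1000).astype(np.float32));print(c,wh,a)
for n,px in(("side",S([(52,122),(190,52),(313,168)])),("scene",C([(498,205),(475,318),(300,288)]))):
    print(n,"fence short end,corner,long end",cast(n,px,.02))
print("tape",cast("side",S([(45,154),(168,290),(324,206)]),0),cast("scene",C([(500,215),(295,180),(252,303)]),0))
# colour-based box in side
im=cv2.imread("pics/side0.png");h=cv2.cvtColor(im,cv2.COLOR_BGR2HSV)
# beaker, dish, bottle bases
print("beaker",cast("side",[(334,205)],0),cast("scene",[(241,284)],0),"dish",cast("side",[(287,152)],.016),cast("scene",[(325,299)],.016),"bottle",cast("side",[(192,160)],0),cast("scene",[(391,250)],0))
E
```

```text
side box [[0.6092575008178139, -0.0030549348265999643], [0.64569155220804, -0.10658907796357486], [0.5619440778074651, -0.13827604475190103], [0.527630224513251, -0.03206621520692238]] [ 0.5861 -0.07  ] [np.float64(0.08662947896765359), np.float64(0.10975772818263523), np.float64(0.0895416290488364), np.float64(0.11161526965370942)]
(585.600830078125, -70.66551971435547) (89.51719665527344, 111.84803009033203) 19.38714599609375
scene box [[0.6228563894648632, 0.006307746643008205], [0.6605095877319304, -0.09906559120376462], [0.567532361537545, -0.13460652084527497], [0.5281433387396426, -0.027903513014408243]] [ 0.5948 -0.0638] [np.float64(0.10070239453471495), np.float64(0.1118986312191047), np.float64(0.09953854665698449), np.float64(0.11374105238271573)]
(595.0723266601562, -63.818603515625) (100.69993591308594, 113.74105072021484) 20.261445999145508
side fence short end,corner,long end [[0.5819 0.136 ]
 [0.6707 0.147 ]
 [0.6837 0.0394]]
scene fence short end,corner,long end [[0.5923 0.1364]
 [0.6761 0.1498]
 [0.6875 0.0582]]
tape [[0.5755 0.1349]
 [0.5878 0.0199]
 [0.6848 0.0292]] [[0.5793 0.1348]
 [0.5925 0.0187]
 [0.6889 0.0313]]
beaker [[ 0.7481 -0.0195]] [[ 0.7605 -0.0098]] dish [[0.7381 0.1536]] [[0.7508 0.1668]] bottle [[0.5473 0.2523]] [[0.5563 0.257 ]]
```

Emit:
carry_out:
  commands:
    - [[-0.8,0,0,0,0,0],[-0.8,0,0,0,0,0],[-0.8,0,0,0,0,0],[-0.8,0,0,0,0,0],[-0.8,0,0,0,0,0],[0,0,0,0,0,-0.9],[0,0,0,0,0,-0.9],[0,0,0,0,0,-0.9],[0,0,0,0,0,-0.6],[0,0,0,0,0,0],[0,0,0,0,0,0]]
  hand: 0

```text
clock: 1.02
position: [0.6248, -0.16, 0.2309]
ee_rot: [0.576, 0.818, -0.0, -0.0]
ft_force: [-0.8, -0.0, 0.4]
grip_width: 0.498
grasp_force: 0.0
```

Run:
```python
from h import *
o=get_obs();print(o["position"],o["ee_rot"],o["grip_width"])
p=camera_params("wrist");print(p)
cv2.imwrite("pics/w1.png",camera("wrist")[:,:,::-1])
np.save("w1.npy",p,allow_pickle=True)
print("brown",cast("side",[(166,277),(220,272),(228,338),(172,343)],.02))
```

```text
[ 0.62484049 -0.1599766   0.2309279 ] [ 5.75916145e-01  8.17508706e-01 -6.68858293e-05 -3.22377414e-04] 0.4983483524028948
{'mtx': array([[334.72853867,   0.        , 277.4653587 ],
       [  0.        , 334.72853867, 211.22030391],
       [  0.        ,   0.        ,   1.        ]]), 'k1': -0.02568873579437793, 'R': array([[ 9.41908198e-01,  3.35869660e-01, -7.19397094e-04],
       [ 3.19267415e-01, -8.94679891e-01,  3.12435930e-01],
       [ 1.04294120e-01, -2.94515644e-01, -9.49938562e-01]]), 't': array([-0.53284784, -0.38382678,  0.26750392])}
brown [[ 0.3833469  -0.02511861]
 [ 0.47006654 -0.06286007]
 [ 0.4275219  -0.18179172]
 [ 0.34700832 -0.14537547]]
```

View pics/w1.png

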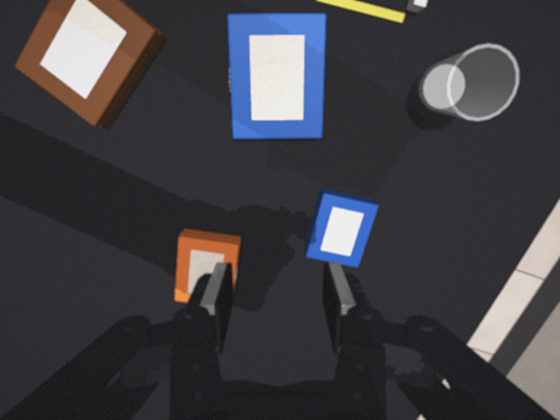

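The wrist view shows the large blue lid with corners about (228,14), (326,14), (323,138), (233,138). The small blue box is near (342,230) and the orange one near (207,268), so I need to check descent clearance to both.

Run:
```python
from h import *
np.set_printoptions(precision=4,suppress=True)
p=np.load("w1.npy",allow_pickle=True).item()
im=cv2.imread("pics/w1.png");h=cv2.cvtColor(im,cv2.COLOR_BGR2HSV)
m=cv2.inRange(h,(100,120,60),(125,255,255))
for c in cv2.findContours(m,0,2)[0]:
    if cv2.contourArea(c)>1500:
        q=cast("",c[:,0],.034 if cv2.contourArea(c)>6000 else .02,p)
        print(cv2.boundingRect(c),cv2.minAreaRect((q*1000).astype(np.float32)),q.min(0),q.max(0))
print("lid",cast("",[(228,14),(326,14),(323,138),(233,138)],.034,p))
print("orange",cast("",[(180,230),(241,235),(175,300)],.02,p))
```

```text
(305, 188, 74, 80) ((709.4993286132812, -191.9010772705078), (68.4327163696289, 84.86528778076172), 6.958402633666992) [ 0.6715 -0.237 ] [ 0.7481 -0.1473]
(226, 12, 101, 128) ((588.6644897460938, -66.49991607666016), (91.06498718261719, 113.03053283691406), 19.91444969177246) [ 0.5279 -0.134 ] [0.6495 0.0006]
lid [[ 0.5289 -0.0295]
 [ 0.6122  0.0001]
 [ 0.6508 -0.1032]
 [ 0.5662 -0.1334]]
orange [[ 0.5386 -0.2537]
 [ 0.6058 -0.2361]
 [ 0.5556 -0.3453]]
```

Emit:
carry_out:
  commands:
    - [[0.4,0,0,0,0,0],[0,0,0.8,0,0,0],[0,0,0.8,0,0,0],[0,0,0.8,0,0,0],[0,0,0.8,0,0,0],[0,0,0.8,0,0,0],[0,0,0.8,0,0,0],[0,0,0.5,0,0,0],[0,0,0.2,0,0,0],[0,0,0,0,0,0],[0,0,0,0,0,0]]

```text
clock: 1.98
position: [0.6202, -0.145, 0.0122]
ee_rot: [0.575, 0.818, 0.0, 0.0]
ft_force: [0.6, 0.2, 0.9]
grip_width: 0.499
grasp_force: 0.0
```

Emit:
carry_out:
  commands:
    - [[0,0,0.1,0,0,0],[0.1,0,0,0,0,0],[0.1,0,0,0,0,0],[0.1,0,0,0,0,0],[0.1,0,0,0,0,0],[0.1,0,0,0,0,0],[0.1,0,0,0,0,0],[0.1,0,0,0,0,0],[0.1,0,0,0,0,0],[0.1,0,0,0,0,0]]

```text
clock: 2.82
position: [0.6075, -0.111, 0.0076]
ee_rot: [0.575, 0.818, 0.0, 0.0]
ft_force: [0.7, -2.2, 1.6]
grip_width: 0.5
grasp_force: 1.3
```

Emit:
carry_out:
  commands:
    - [[0.12,0,0,0,0,0.15],[0.12,0,0,0,0,0.15],[0.12,0,0,0,0,0.15],[0.12,0,0,0,0,0.15],[0.12,0,0,0,0,0.15],[0.12,0,0,0,0,0.15],[0.12,0,0,0,0,0.15],[0.12,0,0,0,0,0.15],[0.12,0,0,0,0,0.15],[0.12,0,0,0,0,0.15],[0.12,0,0,0,0,0.15],[0.12,0,0,0,0,0.15],[0.12,0,0,0,0,0.15],[0.12,0,0,0,0,0.15],[0.12,0,0,0,0,0.1],[0,0,0,0,0,0]]

```text
clock: 4.15
position: [0.5906, -0.0395, 0.0073]
ee_rot: [0.665, 0.747, 0.0, -0.0]
ft_force: [0.6, -0.1, -0.5]
grip_width: 0.501
grasp_force: 0.0
```

```bash
cat >> h.py <<'E'
def lid(n):
    p=camera_params(n);im=camera(n)[:,:,::-1].copy()
    m=cv2.inRange(cv2.cvtColor(im,cv2.COLOR_BGR2HSV),(100,120,60),(125,255,255))
    cs=[c for c in cv2.findContours(m,0,2)[0] if cv2.contourArea(c)>800]
    return im,p,cs
E
python3 - <<'E'
from h import *
im,p,cs=lid("side");cv2.imwrite("pics/s2.png",im);w,pw,_=lid("wrist");cv2.imwrite("pics/w2.png",w);np.save("w2.npy",pw,allow_pickle=True)
a=cv2.resize(im[130:280,210:350],None,fx=4,fy=4,interpolation=cv2.INTER_CUBIC)
b=np.zeros((600,800,3),np.uint8);b[:,:560]=a;
b[:180,560:]=cv2.resize(w,(240,180));cv2.imwrite("pics/c2.png",b)
E
```

```text
(no output)
```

View pics/c2.png

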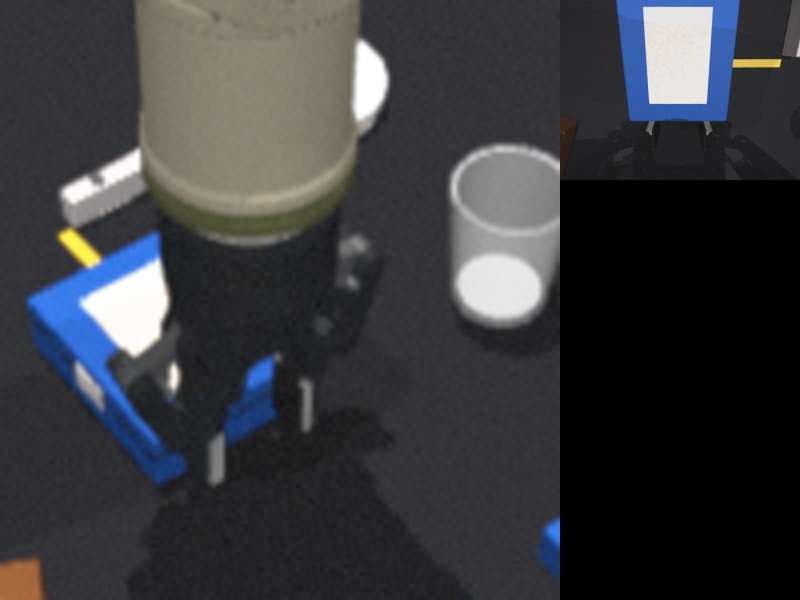

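Emit:
carry_out:
  commands:
    - [[0.11,0,0,0,0,0],[0.11,0,0,0,0,0],[0.11,0,0,0,0,0],[0.11,0,0,0,0,0],[0.11,0,0,0,0,0],[0.11,0,0,0,0,0],[0.11,0,0,0,0,0],[0.11,0,0,0,0,0],[0.11,0,0,0,0,0],[0.11,0,0,0,0,0],[0,0,0,0,0,0],[-0.5,0,0,0,0,0],[-0.5,0,0,0,0,0],[-0.5,0,-0.9,0,0,0],[0,0,-0.9,0,0,0],[0,0,-0.9,0,0,0],[0,0,-0.9,0,0,0],[0,0,-0.9,0,0,0],[0,0,0,0,0,0],[0,0,0,0,0,0]]

```text
clock: 5.92
position: [0.5938, -0.057, 0.1899]
ee_rot: [0.665, 0.747, 0.002, 0.002]
ft_force: [-0.5, 0.1, -0.7]
grip_width: 0.501
grasp_force: 0.0
```

Run:
```python
from h import *
w,pw,cs=lid("wrist");cv2.imwrite("pics/w3.png",w);np.save("w3.npy",pw,allow_pickle=True)
for c in cs:
    q=cast("",c[:,0],.034,pw);print(cv2.boundingRect(c),cv2.minAreaRect((q*1000).astype(np.float32)))
```

```text
(358, 278, 45, 46) ((717.1232299804688, -154.47352600097656), (36.16450881958008, 70.33368682861328), 48.91036605834961)
(216, 0, 116, 112) ((577.086669921875, 55.00459671020508), (90.73892211914062, 84.11015319824219), 6.6051788330078125)
```

View pics/w3.png

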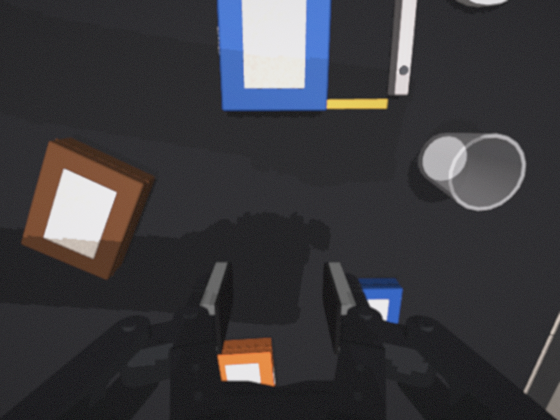

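Box edge at row 110 (cols 224–327); the long fence's inner top edge runs from about (398,0) to (389,95). The box is parallel to it.

Run:
```python
from h import *
np.set_printoptions(precision=4,suppress=True)
p=np.load("w3.npy",allow_pickle=True).item()
im=cv2.imread("pics/w3.png")
for r in (20,50,80): print(r,im[r,380:425].mean(1).astype(int))
print("lid edge",cast("",[(224,110),(327,110),(219,5),(329,5)],.034,p))
f=cast("",[(396,5),(392,50),(389,94)],.02,p);print("fence",f,np.degrees(np.arctan2(-(f[0]-f[2])[0],(f[0]-f[2])[1])))
print("tape outer/inner",cast("",[(327,107),(387,107),(327,99),(387,99)],0,p))
```

```text
20 [ 47  45  47  49  47  43  45  47  46  49  47  48  49  60  78  85  83  81
  83  96 140 193 223 227 226 227 226 226 227 226 225 225 227 221 172 104
  54  45  46  46  48  49  47  46  46]
50 [ 46  49  47  46  46  48  47  44  49  45  45  67  84  87  85  84  84 113
 171 222 230 230 230 229 229 230 229 229 229 230 229 195 121  59  44  46
  45  48  47  48  44  47  46  43  51]
80 [ 43  43  45  48  44  42  44  46  57  76  83  85  84  81  90 133 188 217
 219 218 217 217 218 218 216 217 219 218 192 123  57  38  44  48  42  47
  49  47  44  48  43  49  47  46  51]
lid edge [[0.5393 0.0092]
 [0.6269 0.0193]
 [0.5299 0.0884]
 [0.6159 0.0983]]
fence [[0.6727 0.1087]
 [0.6766 0.0747]
 [0.6816 0.0392]] 7.292652656860515
tape outer/inner [[0.6315 0.0217]
 [0.6885 0.0285]
 [0.6304 0.0289]
 [0.687  0.0356]]
```

Run:
```python
from h import *
np.set_printoptions(precision=4,suppress=True)
p=np.load("w3.npy",allow_pickle=True).item()
a=np.radians(6.7);X=np.array([np.cos(a),np.sin(a)])
for px,z in(([(400,20),(398,50),(395.3,80)],.02),([(393.2,20),(391,50),(388.6,80)],0)):
    f=cast("",px,z,p);d=f[0]-f[2];print(f,np.degrees(np.arctan2(-d[0],d[1])),f@X)
print("box right side",cast("",[(327,108),(329.5,5)],.034,p)@X,"left",cast("",[(223.5,108),(219,5)],.034,p)@X)
```

```text
[[0.6784 0.0982]
 [0.6817 0.0753]
 [0.6846 0.0513]] 7.567933363928725 [0.6852 0.6858 0.6859]
[[0.6785 0.1023]
 [0.6817 0.0779]
 [0.6849 0.0524]] 7.341475068548698 [0.6858 0.6861 0.6863]
box right side [0.6248 0.6236] left [0.5363 0.5366]
```

Emit:
carry_out:
  commands:
    - [[0.8,-0.52,0,0,0,0],[0.8,-0.52,0,0,0,0],[0.8,-0.52,0,0,0,0],[0.8,-0.52,0,0,0,0],[0,0,0,0,0,1],[0,0,0,0,0,1],[0,0,0,0,0,1],[0,0,0,0,0,1],[0,0,0,0,0,1],[0,0,0,0,0,1],[0,0,0,0,0,1],[0,0,0,0,0,1],[0,0,0,0,0,1],[0,0,0,0,0,1],[0,0,0,0,0,1],[0,0,0,0,0,1],[0,0,0,0,0,1],[0,0,0,0,0,1],[0,0,0,0,0,0.9],[0,0,0,0,0,0]]

```text
clock: 7.63
position: [0.4942, 0.0604, 0.1857]
ee_rot: [0.998, 0.061, -0.001, 0.0]
ft_force: [0.1, -0.0, -0.9]
grip_width: 0.505
grasp_force: 0.0
```

Emit:
carry_out:
  commands:
    - [[0,0,0.9,0,0,0],[0,0,0.9,0,0,0],[0,0,0.9,0,0,0],[0,0,0.9,0,0,0],[0,0,0.6,0,0,0],[0,0,0.22,0,0,0],[0,0,0,0,0,0],[0.12,0,0,0,0,0],[0.12,0,0,0,0,0],[0.12,0,0,0,0,0],[0.12,0,0,0,0,0],[0.12,0,0,0,0,0],[0.12,0,0,0,0,0],[0.12,0,0,0,0,0],[0.12,0,0,0,0,0],[0.12,0,0,0,0,0],[0.12,0,0,0,0,0]]

```text
clock: 9.05
position: [0.5431, 0.0666, 0.0105]
ee_rot: [0.998, 0.063, -0.0, 0.0]
ft_force: [-2.3, -0.3, 2.2]
grip_width: 0.501
grasp_force: 1.4
```

Emit:
carry_out:
  commands:
    - [[0.12,0,0,0,0,0],[0.12,0,0,0,0,0],[0.12,0,0,0,0,0],[0.12,0,0,0,0,0],[0.12,0,0,0,0,0],[0.12,0,0,0,0,0],[0.08,0,0,0,0,0],[0.04,0,0,0,0,0],[0.02,0,0,0,0,0]]

```text
clock: 9.8
position: [0.577, 0.0709, 0.0105]
ee_rot: [0.998, 0.063, -0.0, -0.0]
ft_force: [-2.5, 0.1, 1.9]
grip_width: 0.503
grasp_force: 1.4
```

Emit:
carry_out:
  commands:
    - [[0.03,0,0,0,0,0],[0.03,0,0,0,0,0],[0.03,0,0,0,0,0],[0.02,0,0,0,0,0]]

```text
clock: 10.13
position: [0.5814, 0.0714, 0.0105]
ee_rot: [0.998, 0.063, 0.0, -0.0]
ft_force: [-0.9, -0.2, -0.3]
grip_width: 0.498
grasp_force: 0.6
```

Emit:
carry_out:
  commands:
    - [[0.03,0,0,0,0,0],[0.03,0,0,0,0,0],[0.02,0,0,0,0,0]]

```text
clock: 10.38
position: [0.582, 0.0714, 0.0104]
ee_rot: [0.998, 0.063, -0.003, 0.0]
ft_force: [-18.7, -2.7, 15.8]
grip_width: 0.5
grasp_force: 9.4
```

Emit:
carry_out:
  commands:
    - [[-0.2,0,0,0,0,0],[-0.3,0,0,0,0,0],[0,0,-0.9,0,0,0],[0,0,-0.9,0,0,0],[0,0,-0.9,0,0,0],[0,0,-0.6,0,0,0],[0.6,0.72,0,0,0,0],[0.6,0.72,0,0,0,0],[0.58,0.73,0,0,0,0],[0,0,0,0,0,0]]

```text
clock: 11.22
position: [0.6494, -0.0154, 0.1423]
ee_rot: [0.998, 0.059, 0.001, 0.002]
ft_force: [0.4, -1.2, -0.3]
grip_width: 0.502
grasp_force: 0.0
```

Emit:
carry_out:
  commands:
    - [[0,0,0,0,0,-1],[0,0,0,0,0,-1],[0,0,0,0,0,-1],[0,0,0,0,0,-1],[0,0,0,0,0,-1],[0,0,0,0,0,-1],[0,0,0,0,0,-1],[0,0,0,0,0,-1],[0,0,0,0,0,-1],[0,0,0,0,0,-1],[0,0,0,0,0,-1],[0,0,0,0,0,-1],[0,0,0,0,0,-1],[0,0,0,0,0,-1],[0,0,0,0,0,-1],[0,0,0,0,0,0],[0,0,0,0,0,0]]

```text
clock: 12.63
position: [0.6462, -0.008, 0.1426]
ee_rot: [0.663, 0.749, 0.0, 0.0]
ft_force: [-0.3, -0.9, -0.2]
grip_width: 0.496
grasp_force: 0.0
```

Run:
```python
from h import *
np.set_printoptions(precision=4,suppress=True)
a=np.radians(7);R=np.array([[np.cos(a),np.sin(a)],[-np.sin(a),np.cos(a)]])
o=get_obs();print("tcp XY",R@o["position"][:2])
w,pw,cs=lid("wrist");cv2.imwrite("pics/w4.png",w)
for c in cs:
    q=cast("",c[:,0],.034,pw);q=q@R.T;print(cv2.boundingRect(c),q.min(0),q.max(0),cv2.minAreaRect((q*1000).astype(np.float32)))
```

```text
tcp XY [ 0.6404 -0.0867]
(288, 339, 51, 46) [ 0.6486 -0.2649] [ 0.6952 -0.2124] ((671.8643798828125, -238.71237182617188), (52.52680587768555, 46.61408233642578), 89.8026123046875)
(214, 2, 133, 168) [ 0.5961 -0.0565] [0.6859 0.0554] ((641.0328979492188, -0.5385551452636719), (111.8646011352539, 89.83807373046875), 89.95376586914062)
```

View pics/w4.png

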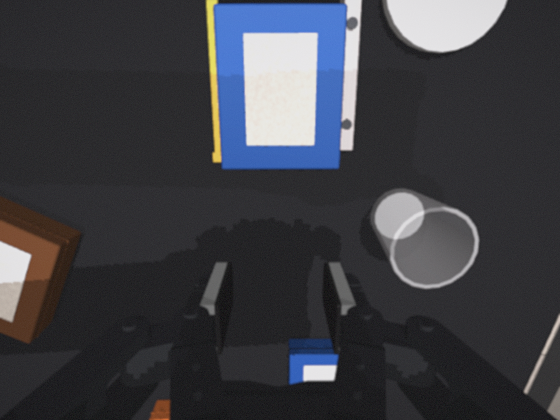

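Box now sits against the long fence (lid cols 214–347, rows 2–168) and is parallel to it, about 11 mm short along y. Final y push next.

Emit:
carry_out:
  commands:
    - [[0,0,0.9,0,0,0],[0,0,0.9,0,0,0],[0,0,0.9,0,0,0],[0,0,0.5,0,0,0],[0,0,0.12,0,0,0],[0,0,0,0,0,0],[0.1,0,0,0,0,0],[0.1,0,0,0,0,0],[0.1,0,0,0,0,0],[0.1,0,0,0,0,0],[0.08,0,0,0,0,0],[0.06,0,0,0,0,0],[0.06,0,0,0,0,0],[0.03,0,0,0,0,0]]

```text
clock: 13.85
position: [0.6432, 0.0169, 0.0101]
ee_rot: [0.661, 0.75, 0.0, 0.0]
ft_force: [-0.3, -2.2, 3.0]
grip_width: 0.5
grasp_force: 1.3
```

Emit:
carry_out:
  commands:
    - [[0.04,0,0,0,0,0],[0.03,0,0,0,0,0],[0.03,0,0,0,0,0],[0.02,0,0,0,0,0]]

```text
clock: 14.18
position: [0.6423, 0.0218, 0.0097]
ee_rot: [0.661, 0.75, -0.0, 0.0]
ft_force: [-0.2, -2.1, 2.5]
grip_width: 0.5
grasp_force: 1.3
```

Emit:
carry_out:
  commands:
    - [[0.03,0,0,0,0,0],[0.03,0,0,0,0,0],[0.02,0,0,0,0,0],[0.02,0,0,0,0,0]]

```text
clock: 14.52
position: [0.6422, 0.0223, 0.0098]
ee_rot: [0.662, 0.749, -0.001, 0.001]
ft_force: [1.6, -12.7, 1.6]
grip_width: 0.5
grasp_force: 6.5
```

Emit:
carry_out:
  commands:
    - [[-0.2,0,0,0,0,0],[-0.5,0,0,0,0,0],[-0.5,0,0,0,0,0],[-0.2,0,-0.9,0,0,0],[0,0,-0.9,0,0,0],[0,0,-0.9,0,0,0],[0,0,-0.9,0,0,0],[0,0,-0.9,0,0,0],[0,0,-0.9,0,0,0],[0,0,-0.5,0,0,0],[0,0,0,0,0,0],[0,0,0,0,0,0]]

```text
clock: 15.52
position: [0.6492, -0.029, 0.2466]
ee_rot: [0.661, 0.75, 0.001, 0.0]
ft_force: [0.6, -0.5, -1.3]
grip_width: 0.499
grasp_force: 0.0
```

Run:
```python
from h import *
np.set_printoptions(precision=4,suppress=True)
a=np.radians(7);R=np.array([[np.cos(a),np.sin(a)],[-np.sin(a),np.cos(a)]])
o=get_obs();print("tcp",o["position"],o["ft_force"])
w,pw,cs=lid("wrist");s,ps,c2=lid("scene")
for p,cc in((pw,cs),(ps,c2)):
  for c in cc:
    q=cast("",c[:,0],.034,p)@R.T;print(cv2.boundingRect(c),q.min(0),q.max(0),cv2.minAreaRect((q*1000).astype(np.float32)))
b=np.zeros((420,780,3),np.uint8);b[:300,:400]=cv2.resize(w[0:225,150:450],(400,300));b[:300,400:]=cv2.resize(s[195:315,240:392],(380,300),interpolation=cv2.INTER_CUBIC)
cv2.imwrite("pics/c5.png",b)
```

```text
tcp [ 0.6492 -0.029   0.2466] [ 0.6099 -0.457  -1.3333]
(284, 272, 46, 62) [ 0.6484 -0.3089] [ 0.706  -0.2216] ((677.161865234375, -265.2431640625), (57.60047912597656, 87.33003234863281), 0.1008363887667656)
(230, 0, 96, 120) [ 0.5946 -0.0457] [0.6851 0.0623] ((639.8143310546875, 8.098724365234375), (89.03485870361328, 108.85984802246094), 0.7954210638999939)
(151, 227, 46, 34) [ 0.6605 -0.3135] [ 0.7469 -0.2215] ((703.71728515625, -267.4396057128906), (86.45709991455078, 91.93582153320312), 0.1097799614071846)
(277, 226, 60, 42) [ 0.5959 -0.0484] [0.6989 0.0674] ((647.3705444335938, 9.540199279785156), (102.85110473632812, 115.73375701904297), 0.08425763249397278)
(0, 46, 96, 85) [-0.2047 -1.4243] [ 0.3579 -0.8039] ((41.251800537109375, -1047.67138671875), (789.46875, 337.9795227050781), 39.05303955078125)
```

View pics/c5.png

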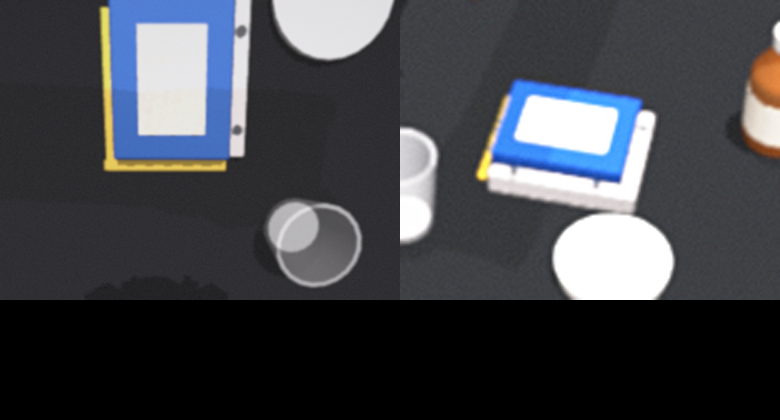

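The close-up shows the box inside the tape, flush with both fences. The measured offset is about 1 mm and the angle under 1°. The bystanders are untouched and the arm is clear.

```bash
python3 -c "
from workcell import *
print(hand_in())"
```

```text
the job is handed in; nothing more can be done
None
```

The blue slide box is in the corner stop, flush against both fences by my last camera check. The bottle, beaker and dish were left alone, and I handed the job in at about 15.6 s with the arm clear; no verdict came back.

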